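Tip a crate of kiln posts over an edge stop into the catch tray

ROBOT

A 6-joint arm with a two-finger parallel gripper is mounted at the origin on the work surface; the furniture and walls round the work are solid. World frame = base frame: x ahead of the robot, y to its left, z up, the work surface at z = 0. Lengths are in m, angles in rad, forces in N, time in s.
With the tool pointing down it reaches from about 0.275 to 0.85 m from the base axis. Payload 5.2 kg.
Tool frame: the origin (TCP) lies at the very end of the fingers, on their centre line; the grasp point (between the pads) lies 19 mm behind it (grip_point_offset is the distance from the TCP to the grasp point, in m); y points along the fingers, x is the direction in which the jaws open and shut, and the axes are right-handed (so a half turn about y gives the same grasp; the last joint's range is limited). The gripper opens to 85 mm and grips with 20 to 120 N. Pads are 22 mm wide; open, the fingers measure 114 mm over their backs; the gripper's body (76 mm by 85 mm) begins 54 mm behind the grasp point. The pads swing forward as they close: fully open they stand 13 mm farther back than shut.
Start: joints at [1.023, 0.259, 1.535, -0, 1.348, -0.203], TCP at [0.186, 0.518, 0.194] pointing down, gripper open.
Joint ranges: [-3.14, 3.14], [-0.91, 2.08], [0.19, 2.58], [-1.22, 4.36], [0.22, 2.71], [-3.12, 3.12]. Speed limits (rad/s): [2.57, 2.57, 3.14, 3.14, 3.14, 3.14].

INTERFACE

Orientations are given as a rotation vector (axis times angle).
In Python, from station import read_state, read_camera, hand_in, grip_point_offset gives the robot as it stands.
- The arm moves only by the tool move_arm, never from a script. Its argument "targets" is a list of rows, each a list of 7 numbers: the gripper's target within -1 to 1 (shut at 1, half-way at 0, fully open at -1), then the shift along the tool's x, y, z in cm, then the turn, a rotation vector about the tool's x, y, z in units of 5 degrees (1.0 is 5 degrees). In form: [[claw, x, y, z, ax, ay, az], ...]. A call has exactly 8 rows; each row is the pose to reach, as a shift and turn from the pose commanded when the call began, along the tool's axes at that moment; what a row does not reach only later rows make up. A row lasts 1/12 s, in which the tool goes at most 41.7 mm and 7.16 degrees, less where a joint would pass 70% of its speed; a pose out of reach is approached as far as the arm can. A call with a gripper value outside its range is refused whole. The fingers move at their own pace and stop on an object; the grip force is fixed at half the most. Time passes only in rows, so rows that repeat a pose let the fingers close, or fill a call up. It gives the time, the measured TCP pose, the force and the opening at its end, in the units of the state.
- read_state(): the state, without advancing time (a new reading comes with each control period).
- read_camera(name): name is "side" or "top" or "wrist"; returns a dict with "image" (480x640x3 uint8, red, green, blue), "fov_y" (degrees; the focal length in pixels is half the picture's height over the tangent of half this angle, whatever the lens; pixels are square), "cx", "cy" (the principal point, pixels), "R" (3x3) and "t" (3): a world point X has camera coordinates R X + t. Camera axes: x right, y down, z forward; pixel columns grow to the right and rows downward; lengths in m; the calibration is good to about 2 mm. The wrist camera is an equidistant fisheye: a pixel r from the principal point sees the ray r / f radians off the axis. A picture is of the moment at which its call begins. There is no depth.
- hand_in(): hands the job in, once; it reports no verdict.
The state is a dict: "time": time; "joint_positions": joint angles; "qvel": joint speeds; "joint_efforts": joint torques, N m; "tool_pos": TCP position; "eef_rot": TCP orientation; "contact_force": force on the tool from outside, world axes, zero at the start; "wrist_torque": the same for the moment, N m; "width": opening from 0.0 (shut) to 1.0 (fully open).
Only numpy, scipy, OpenCV 4.12 (cv2) and the standard library are available. Lean on these libraries where they do the work, as an engineer would, in place of code of your own. Each camera call takes 0.05 s, during which the arm holds its last target. There are 200 camera calls.

TASK

First clear the half-built cottage out of the catch tray and stand it upright in the middle of the plywood bat. Then slide the crate of kiln posts, standing, square up against the middle of the wooden stop and tip it by its slanted handle over the stop, without lifting it clear, until it lies over the stop on its side, mouth down on the tray floor, and all three posts have rolled out into the tray. Leave the crate lying there and do not disturb the spray flask, the painted house or the slip tub.

Things in the scene. Friction and masses are not known exactly. Their poses are not given: they have to be found in the camera images.
- tipping_bay: Fixed wooden edge stop with a catch tray behind. Origin on the table under the middle of the stop's crate-side face; y points from tray to crate, x along the stop, z up. Stop: rail 208 mm long (x), 16 mm thick (y 0 to -16), 28 mm high. Tray y -16 to -262 mm: floor top 6 mm above the table, inside width 190 mm, fences 26 mm high, end fence's inner face at y -252 mm.
- stop_edge (a point): Middle of the stop's upper crate-side edge, 28 mm above the table: the crate turns about the line through here along the bay's x. Sliding the loaded crate over the table takes up to about 11 N; a rise beyond that means that it is at the stop.
- crate: Loose open plywood crate holding the posts, 134 (x) x 110 (y) x 120 mm (z), walls and floor 8 mm, 0.36 to 0.6 kg empty. Origin at the centre of its underside, z up. It stands on the table 30 to 80 mm short of the stop, askew; its -y wall goes to the stop. It tips about its +x, mouth toward -y, comes to rest about 105 degrees from upright, and past 85 degrees falls on by itself.
- handle_grip (a point): Centre of the grip on the crate's paddle handle, at crate (0, 93, 152) mm; axes as the crate's. The handle is a flat board 60 mm wide (x), 14 mm thick, slanting up and outward at 45 degrees (crate +y+z) from the +y rim; its free end is 25 mm past this point, the rim about 50 mm before it. Fingers straddle its thickness, pointing 45 degrees down along the board toward the rim.
- crate_tipping_edge (a point): Middle of the bottom edge of the crate's -y wall; axes parallel to the crate's.
- kiln_post_1: Loose terracotta kiln post, a plain round tube 30 mm in diameter and 100 mm long with dark bores, 80 g give or take 40 percent; one of three lying in the crate across its tipping direction, free to roll. Origin at its middle, x along its axis.
- kiln_post_2: Loose terracotta kiln post, a plain round tube 30 mm in diameter and 100 mm long with dark bores, 80 g give or take 40 percent; one of three lying in the crate across its tipping direction, free to roll. Origin at its middle, x along its axis.
- kiln_post_3: Loose terracotta kiln post, a plain round tube 30 mm in diameter and 100 mm long with dark bores, 80 g give or take 40 percent; one of three lying in the crate across its tipping direction, free to roll. Origin at its middle, x along its axis.
- half_built_cottage: Loose brown clay cottage without roof, 0.16 kg, base 70 (x) x 62 (y) x 5 mm, standing in the tray. Origin at the centre of its underside, z up. Two gable walls across x, outer faces at x -32 and +32 mm, 56 mm wide; the -x one is 73 mm high, the +x one 103 mm, pointed. Side walls (y -28, +28 mm) are 46 mm high. Grip across the gables (64 mm), about 60 mm above the base.
- plywood_bat: Fixed thin plywood bat lying on the table, 92 (x) x 88 (y) x 6 mm, off the far end of the catch tray. Origin at the centre of its underside.
- spray_flask: Bystander: pale spray bottle, 62 x 75 x 158 mm, origin at the centre of its underside; stands near the bay.
- painted_house: Bystander: yellow half-timbered model house, 82 x 78 x 136 mm, origin at the centre of its underside; stands near the bay.
- slip_tub: Bystander: brown tub with a stirring stick, 80 x 100 x 124 mm, origin at the centre of its underside; stands near the bay.

How it is judged:
By the outcome, as a careful person would: the job done as asked, in the order asked, and still so for the second after the job is handed in, with the robot touching nothing.
It also fails if it takes over 67 s, if anything falls off the work surface, if the arm or the gripper's body presses on something with over 40 N, if the wrist force passes 120 N, or if a joint passes its speed limit or range.

## Working session

There is one attempt and no reset: what is moved stays moved. The work goes in short steps, Python scripts to look and compute and a tool call to move; the robot and the scene stay as the last step left them, time stands still between calls to the robot, and variables do not carry over. Pictures are saved under pics/ and viewed, about 8 in all and at most 12, crops included, and the job is handed in when it is done.

Besides the shell and the picture viewer there is one more tool, called after "Call:" as name(argument=value, ...) on one line, values as JSON. move_arm: Moves the arm, as the interface text tells. Its arguments: {"type":"object","properties":{"targets":{"type":"array"}},"required":["targets"]}

```bash
ls; mkdir -p pics
python3 - <<'E'
from station import *
import cv2
print(read_state(),grip_point_offset)
for n in("top","side"):
    c=read_camera(n); cv2.imwrite(f"pics/{n}0.png",c["image"][:,:,::-1]); print(n,c["fov_y"],c["cx"],c["cy"],c["R"],c["t"])
E
```

```text
pics
{'time': 0.0, 'joint_positions': array([ 1.02318735e+00,  2.59342054e-01,  1.53611888e+00, -1.31554878e-05,
        1.34799277e+00, -2.02779523e-01]), 'qvel': array([-0.00166721, -0.00137175,  0.0007585 , -0.0005581 ,  0.00068235,
       -0.00012342]), 'joint_efforts': array([-3.82101853e-04, -4.46025574e+01, -2.90574914e+01, -2.89533391e-04,
        1.17658102e-02,  1.79281801e-05]), 'tool_pos': array([0.1855671 , 0.51710039, 0.19316091]), 'eef_rot': array([-1.35360178, -0.95023854,  0.95305312]), 'contact_force': array([-0.4445065 , -0.34559172, -0.84820382]), 'wrist_torque': array([0.00429547, 0.01568506, 0.01156198]), 'width': 1.0003713240874998} 0.0187
top 43.042375790171796 322.18947629042475 252.80772311604616 [[ 2.74235605e-02 -9.99623658e-01  7.00363194e-04]
 [-9.81247143e-01 -2.70531331e-02 -1.90845940e-01]
 [ 1.90793064e-01  4.54644579e-03 -9.81619752e-01]] [-0.00282153  0.55640179  1.24066146]
side 47.50229823920093 320.82041098780223 246.55685701106208 [[-0.93897583  0.3438068   0.01101198]
 [ 0.27171357  0.76095187 -0.58917229]
 [-0.21094103 -0.55022644 -0.80793239]] [ 0.49663114 -0.0738486   1.47920239]
```

View pics/top0.png

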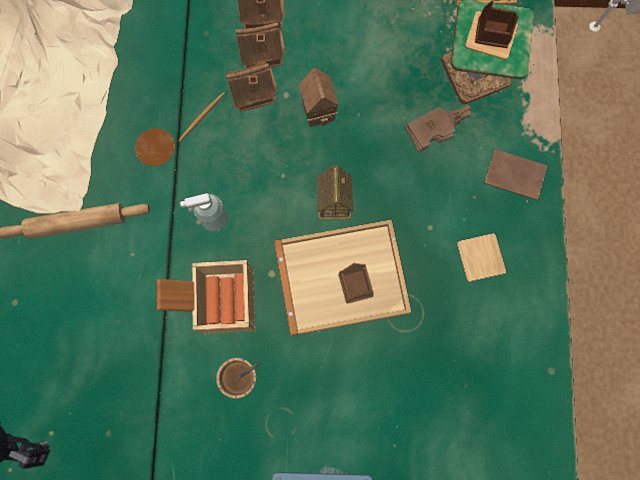

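View pics/side0.png

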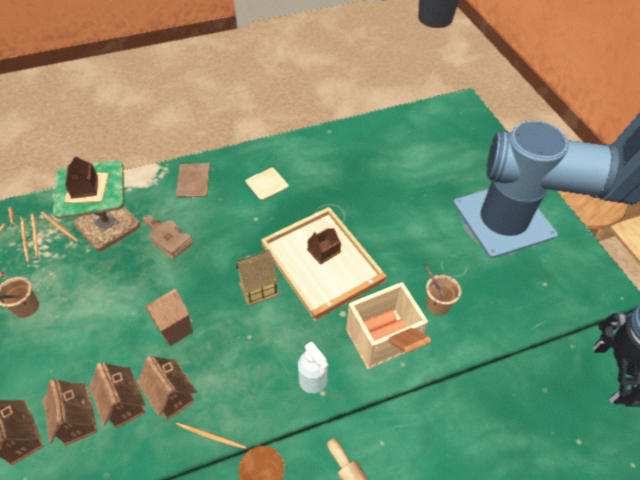

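The top view shows the crate at about (222,297), with its handle to the left. The stop runs (276,240)-(293,333), the cottage is at (356,283) and the bat at (482,257). I'll zoom in to pick corners.

```bash
cat > h.py <<'E'
import numpy as np, cv2, pickle
from station import *
from scipy.spatial.transform import Rotation as Rn
def ray(c,u,v,fish=False):
    f=240/np.tan(np.radians(c["fov_y"])/2); p=np.array([u-c["cx"],v-c["cy"]])
    if fish:
        r=np.hypot(*p); a=r/f; d=np.r_[p/max(r,1e-9)*np.sin(a),np.cos(a)]
    else: d=np.r_[p/f,1]
    R=np.array(c["R"]); return -R.T@c["t"], R.T@d
def onz(c,u,v,z,fish=False):
    o,d=ray(c,u,v,fish); return o+d*(z-o[2])/d[2]
def px(c,X):
    f=240/np.tan(np.radians(c["fov_y"])/2); q=np.array(c["R"])@X+c["t"]; return q[:2]/q[2]*f+[c["cx"],c["cy"]]
E
python3 - <<'E'
from h import *
c=read_camera("top"); pickle.dump(c,open("top0.pkl","wb"))
cv2.imwrite("pics/top_crop.png",cv2.resize(c["image"][190:340,150:350,::-1],None,fx=4,fy=4,interpolation=cv2.INTER_CUBIC))
cv2.imwrite("pics/top_crop2.png",cv2.resize(c["image"][210:330,320:520,::-1],None,fx=4,fy=4,interpolation=cv2.INTER_CUBIC))
E
```

```text
(no output)
```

View pics/top_crop.png

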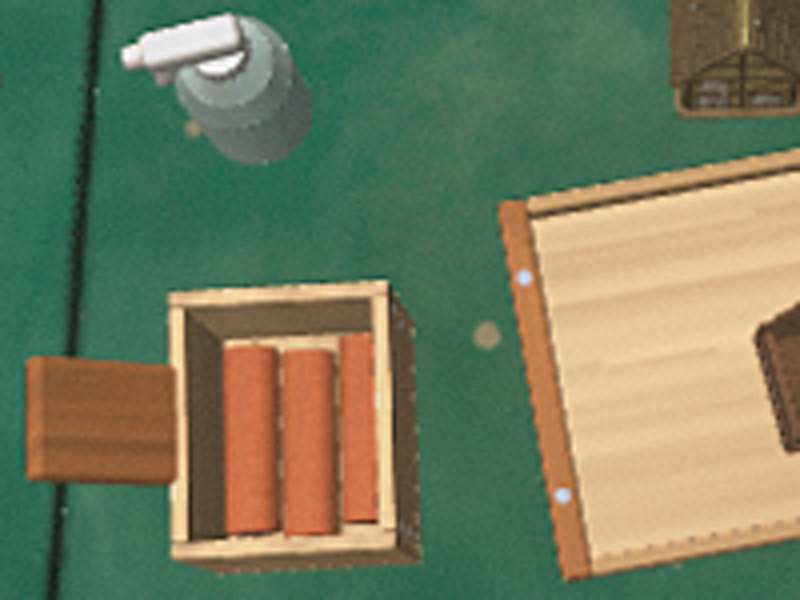

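View pics/top_crop2.png

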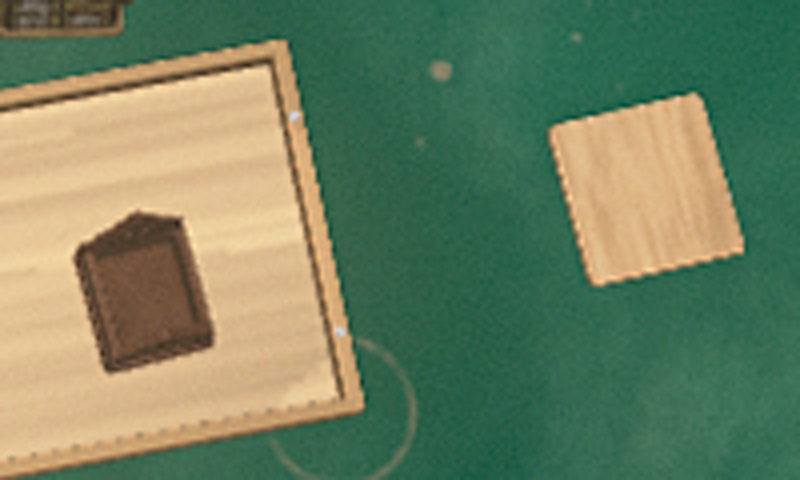

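The crops show clean corners: stop left face (500,203)-(566,580), crate rim (168,293), (387,282), (396,555), (172,558), and bat corners. Next I'll compute poses.

Run:
```python
from h import *
np.set_printoptions(precision=4,suppress=True)
c=pickle.load(open("top0.pkl","rb"))
print("cam",-np.array(c["R"]).T@c["t"])
P=lambda L,z,o:np.array([onz(c,o[0]+u/4,o[1]+v/4,z) for u,v in L])
a=(150,190);b=(320,210)
r=P([(500,203),(566,580),(590,573),(527,200)],.028,a);print("rail",r[:,:2],np.linalg.norm(r[0]-r[1]))
d=r[0]-r[1];print("ang",np.degrees(np.arctan2(d[1],d[0])),"edge mid",(r[0]+r[1])/2)
k=P([(168,293),(387,282),(396,555),(172,558)],.12,a);print("crate",k[:,:2],k.mean(0))
e=np.linalg.norm(np.roll(k,-1,0)-k,axis=1);print(e)
for i,j in((0,3),(1,2)): d=k[i]-k[j];print(np.degrees(np.arctan2(d[1],d[0])))
for i,j in((0,1),(3,2)): d=k[i]-k[j];print(np.degrees(np.arctan2(d[1],d[0]))-90)
h=P([(27,357),(27,480)],.170,a);print("handle end",h)
t=P([(549,130),(699,94),(744,248),(596,286)],.006,b);print("bat",t[:,:2],t.mean(0))
d=t[0]-t[3];print(np.degrees(np.arctan2(d[1],d[0])))
d=t[1]-t[2];print(np.degrees(np.arctan2(d[1],d[0])))
for z,L in((.052,[(80,250),(183,215),(213,345),(108,373)]),(.079,[(213,345),(108,373)]),(.109,[(138,211)])):
  q=P(L,z,b);print("cot",z,q[:,:2],q.mean(0))
te=P([(283,40),(362,408)],.026,b);print("trayend",te[:,:2])
```

```text
cam [0.3093 0.0066 1.324 ]
rail [[0.5851 0.1161]
 [0.3825 0.0726]
 [0.3866 0.06  ]
 [0.5872 0.1014]] 0.20722834208182486
ang 12.106896146350437 edge mid [0.4838 0.0943 0.028 ]
crate [[0.5148 0.273 ]
 [0.5234 0.1633]
 [0.3872 0.1519]
 [0.3827 0.262 ]] [0.4521 0.2125 0.12  ]
[0.11   0.1367 0.1101 0.1325]
4.7585212486905375
4.781919164033916
4.50452609988649
2.337638782825806
handle end [[0.4733 0.3272 0.17  ]
 [0.4145 0.3226 0.17  ]]
bat [[ 0.597  -0.2856]
 [ 0.6197 -0.3691]
 [ 0.5338 -0.3915]
 [ 0.5105 -0.3099]] [ 0.5652 -0.339   0.006 ]
15.740750250839577
14.579325674584684
cot 0.052 [[ 0.5152 -0.0264]
 [ 0.5355 -0.0806]
 [ 0.4666 -0.0973]
 [ 0.4504 -0.0424]] [ 0.4919 -0.0617  0.052 ]
cot 0.079 [[ 0.4633 -0.0951]
 [ 0.4474 -0.0414]] [ 0.4553 -0.0682  0.079 ]
cot 0.109 [[ 0.5268 -0.0538]] [ 0.5268 -0.0538  0.109 ]
trayend [[ 0.6391 -0.1359]
 [ 0.4383 -0.1792]]
```

```bash
cat >> h.py <<'E'
np.set_printoptions(precision=3,suppress=True)
def ori(jaw,fing):
    y=np.array(fing,float);y/=np.linalg.norm(y);x=np.array(jaw,float);x-=x@y*y;x/=np.linalg.norm(x)
    return np.c_[x,y,np.cross(x,y)]
def down(yaw): a=np.radians(yaw); return ori([np.cos(a),np.sin(a),0],[0,0,-1])
def rel(pos,R,p0=None,R0=None):
    s=read_state()
    if p0 is None: p0=s["tool_pos"]
    if R0 is None: R0=Rn.from_rotvec(s["eef_rot"]).as_matrix()
    d=R0.T@(np.array(pos)-p0)*100; w=np.degrees(Rn.from_matrix(R0.T@R).as_rotvec())/5
    print("shift cm",d,"turn/5",w); return d,w
E
python3 - <<'E'
from h import *
s=read_state();print(Rn.from_rotvec(s["eef_rot"]).as_matrix())
rel([.494,-.062,.25],down(16)); rel([.494,-.062,.25],down(196))
c=read_camera("wrist");R=np.array(c["R"]);print(c["fov_y"],c["cx"],c["cy"],-R.T@c["t"],R[2])
E
```

```text
[[ 0.338 -0.001 -0.941]
 [ 0.941 -0.001  0.338]
 [-0.001 -1.     0.   ]]
shift cm [-44.101  -5.614 -48.596] turn/5 [ 0.005 10.849 -0.016]
shift cm [-44.101  -5.614 -48.596] turn/5 [ -0.019 -25.151  -0.006]
65.70646984690485 318.1151594138827 239.96970888487132 [0.124 0.539 0.374] [ 0.241 -0.087 -0.967]
```

Call:
move_arm(targets=[[-1,-1,-3,-1,0,0.3,0],[-1,-3,-6,-3.3,0,0.8,0],[-1,-5.5,-8,-6,0,1.5,0],[-1,-8,-8,-9,0,2.2,0],[-1,-11,-8,-12,0,2.9,0],[-1,-13.5,-8,-15,0,3.6,0],[-1,-16.5,-8,-18,0,4.3,0],[-1,-19,-8,-21,0,5,0]])

```text
time: 0.87
tool_pos: [0.3192, 0.2659, 0.2741]
eef_rot: [-1.482, -0.616, 0.615]
contact_force: [0.3, -0.3, -0.1]
width: 1.001
```

Call:
move_arm(targets=[[-1,-1.5,0,-3.5,0,0.9,0],[-1,-3,0,-7,0,1.8,0],[-1,-4.5,0,-10.5,0,2.7,0],[-1,-6,0,-14,0,3.6,0],[-1,-7.5,0,-17.5,0,4.5,0],[-1,-9,0,-21,0,5.4,0],[-1,-9.5,0,-24,0,5.8,0],[-1,-10,0,-26,0,5.85,0]])

```text
time: 1.53
tool_pos: [0.4346, 0.0109, 0.2739]
eef_rot: [-1.561, -0.216, 0.215]
contact_force: [1.2, 0.1, -0.1]
width: 1.001
```

Run:
```python
from h import *
s=read_state();print(s["time"],s["tool_pos"],s["joint_positions"])
rel([.494,-.062,.22],down(16))
```

```text
1.5333 [0.435 0.011 0.274] [-0.232 -0.001  1.643 -0.001  1.498 -0.507]
shift cm [ 3.741  5.398 -8.623] turn/5 [ 0.009 -0.056  0.003]
```

Call:
move_arm(targets=[[-1,1,1,-2,0,0,0],[-1,2,2,-4,0,0,0],[-1,3,3,-6,0,0,0],[-1,3.7,4,-8,0,0,0],[-1,3.7,4.5,-8.6,0,0,0],[-1,3.7,4.5,-8.6,0,0,0],[-1,3.7,4.5,-8.6,0,0,0],[-1,3.7,4.5,-8.6,0,0,0]])

```text
time: 2.2
tool_pos: [0.4924, -0.0579, 0.2296]
eef_rot: [-1.559, -0.22, 0.219]
contact_force: [-0.4, -0.2, -0.0]
width: 1.002
```

Run:
```python
from h import *
s=read_state();print(s["time"],s["tool_pos"])
c=read_camera("wrist");pickle.dump(c,open("w1.pkl","wb"));cv2.imwrite("pics/w1.png",c["image"][:,:,::-1])
```

```text
2.2 [ 0.492 -0.058  0.23 ]
```

View pics/w1.png

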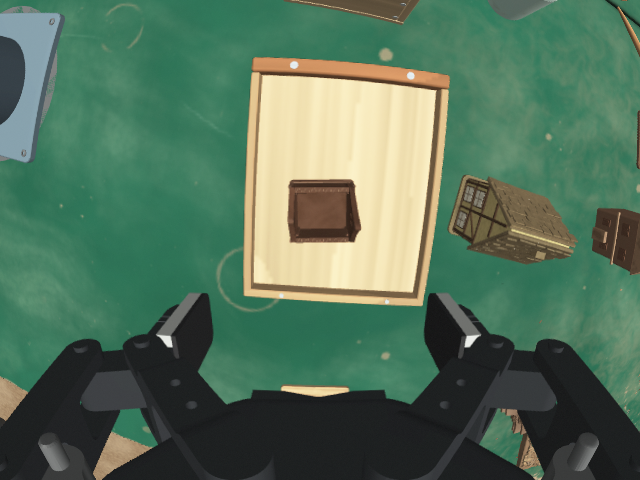

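The wrist view shows the cottage spanning (290,181)-(354,242), with the low gable on the left and the apex at about (360,228).

Run:
```python
from h import *
c=pickle.load(open("w1.pkl","rb"));R=np.array(c["R"]);print("cam",-R.T@c["t"],R[2])
for z,L in((.079,[(290,181),(291,242)]),(.011,[(290,181),(291,242),(354,180),(354,242)]),(.052,[(354,180),(354,242)]),(.109,[(360,228)])):
    q=np.array([onz(c,*p,z,True) for p in L])[:,:2];print(z,q.ravel(), "d",(q[1]-q[0]) if len(q)>1 else "", np.linalg.norm(q[1]-q[0]) if len(q)>1 else "")
im=cv2.resize(c["image"][165:260,270:380,::-1],None,fx=6,fy=6,interpolation=cv2.INTER_CUBIC);cv2.imwrite("pics/w1c.png",im)
```

```text
cam [0.474 0.004 0.411] [ 0.071 -0.247 -0.967]
0.079 [ 0.459 -0.035  0.474 -0.089] d [ 0.016 -0.054] 0.05652138891924193
0.011 [ 0.456 -0.043  0.475 -0.108  0.522 -0.022  0.542 -0.089] d [ 0.019 -0.065] 0.06811491402797573
0.052 [ 0.517 -0.02   0.535 -0.079] d [ 0.018 -0.059] 0.06218222970276144
0.109 [ 0.527 -0.053] d
```

View pics/w1c.png

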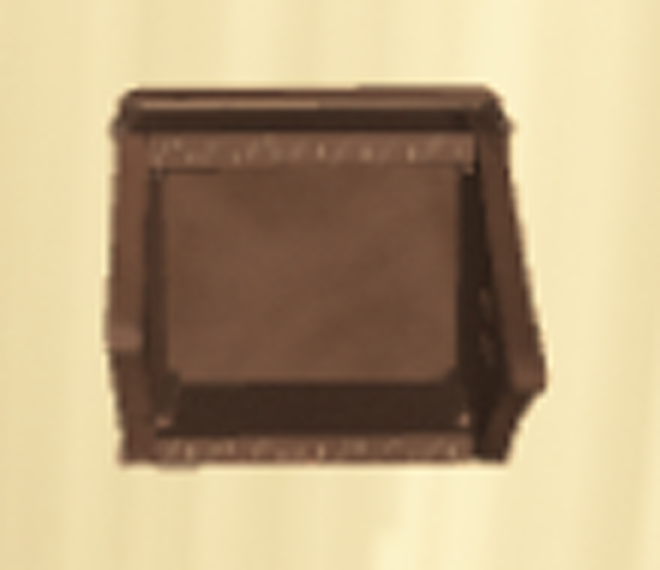

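Run:
```python
from h import *
c=pickle.load(open("w1.pkl","rb"))
q=np.array([onz(c,270+u/6,165+v/6,.052,True) for u,v in((150,130),(475,130),(165,462),(475,462))])[:,:2]
for a,b in((0,1),(2,3)): d=q[b]-q[a];print(np.degrees(np.arctan2(d[1],d[0])))
print(q,q.mean(0)); d=q[:2].mean(0)-q[2:].mean(0);print(np.linalg.norm(d))
n=(q[:2].mean(0)+q[2:].mean(0))/2;y=np.radians(16);ap=onz(c,270+545/6,165+385/6,.109,True)[:2];x=np.array([np.cos(y),np.sin(y)])
print("apex",ap,"centre from apex",ap-.032*x)
C=ap-.032*x
rel([*C,.05],down(16))
```

```text
16.1076834917654
16.048796058113872
[[ 0.464 -0.042]
 [ 0.514 -0.027]
 [ 0.481 -0.095]
 [ 0.53  -0.08 ]] [ 0.497 -0.061]
0.055592971037653836
apex [ 0.528 -0.054] centre from apex [ 0.497 -0.062]
shift cm [ 0.265 17.984 -0.552] turn/5 [0.004 0.009 0.011]
```

Call:
move_arm(targets=[[-1,0.2,2,-0.5,0,0,0],[-1,0.3,5,-0.55,0,0,0],[-1,0.3,8,-0.55,0,0,0],[-1,0.3,11,-0.55,0,0,0],[-1,0.3,14,-0.55,0,0,0],[-1,0.3,16,-0.55,0,0,0],[-1,0.3,17.5,-0.55,0,0,0],[-1,0.3,18,-0.55,0,0,0]])

```text
time: 2.92
tool_pos: [0.4956, -0.0618, 0.0475]
eef_rot: [-1.558, -0.218, 0.222]
contact_force: [-0.3, 0.1, -0.4]
width: 0.999
```

Call:
move_arm(targets=[[0,0,0,0,0,0,0],[1,0,0,0,0,0,0],[1,0,0,0,0,0,0],[1,0,0,0,0,0,0],[1,0,0,0,0,0,0],[1,0,0,0,0,0,0],[1,0,0,0,0,0,0],[1,0,0,0,0,0,0]])

```text
time: 3.58
tool_pos: [0.4975, -0.0634, 0.0497]
eef_rot: [-1.56, -0.22, 0.219]
contact_force: [-0.0, -0.0, 6.4]
width: 0.055
```

The gripper closed to almost nothing, so I need a look.

Run:
```python
from h import *
s=read_state();print(s["tool_pos"],s["width"],s["contact_force"])
c=read_camera("side");w=read_camera("wrist")
a=cv2.resize(c["image"][180:320,240:400,::-1],None,fx=2.5,fy=2.5,interpolation=cv2.INTER_CUBIC)
b=cv2.resize(w["image"][:,:,::-1],(467,350))[:, 60:]
cv2.imwrite("pics/chk.png",np.hstack([a,b[:350,:400]]))
```

```text
[ 0.498 -0.063  0.05 ] 0.05467200146733386 [-0.003 -0.028  6.416]
```

View pics/chk.png

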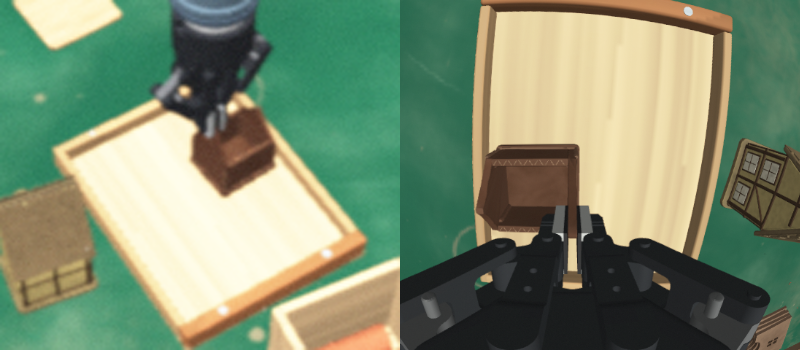

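The side and wrist views show the fingers pinching the tall gable wall, one finger inside the cottage, with the cottage pushed about 30 mm toward -x. It is upright and held firmly. I'll lift it straight up and check.

Call:
move_arm(targets=[[1,0,-0.5,0,0,0,0],[1,0,-1.5,0,0,0,0],[1,0,-3,0,0,0,0],[1,0,-5,0,0,0,0],[1,0,-7,0,0,0,0],[1,0,-9,0,0,0,0],[1,0,-10,0,0,0,0],[1,0,-10,0,0,0,0]])

```text
time: 4.35
tool_pos: [0.4986, -0.0637, 0.1516]
eef_rot: [-1.562, -0.222, 0.216]
contact_force: [0.3, 0.5, -1.7]
width: 0.052
```

Run:
```python
from h import *
s=read_state();print(s["time"],s["tool_pos"],s["width"],s["contact_force"],s["wrist_torque"])
c=read_camera("side");w=read_camera("wrist")
a=cv2.resize(c["image"][140:300,240:400,::-1],None,fx=2.5,fy=2.5,interpolation=cv2.INTER_CUBIC)
b=cv2.resize(w["image"][80:400,130:450,::-1],(400,400))
cv2.imwrite("pics/chk2.png",np.hstack([a,b]))
```

```text
4.35 [ 0.499 -0.064  0.152] 0.052383703438184076 [ 0.272  0.532 -1.747] [-0.006 -0.079  0.001]
```

View pics/chk2.png

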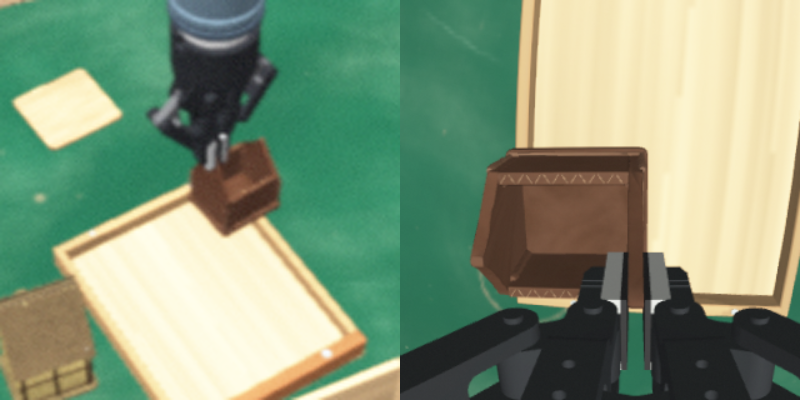

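Run:
```python
from h import *
s=read_state();c=read_camera("side");p=s["tool_pos"];R=Rn.from_rotvec(s["eef_rot"]).as_matrix()
y=np.radians(16);X=np.array([np.cos(y),np.sin(y),0]);Y=np.array([-np.sin(y),np.cos(y),0]);Z=np.array([0,0,1.])
B=p-.030*X-np.array([0,0,.044])
print(R)
for n,v in dict(b1=(35,31,0),b2=(-35,31,0),b3=(-35,-31,0),b4=(35,-31,0),apexlow=(-32,0,73),apexhi=(32,0,103),eav=(-32,28,46),eav2=(32,28,46)).items():
    X3=B+(v[0]*X+v[1]*Y+v[2]*Z)/1000
    print(n,(px(c,X3)-[240,140])*2.5)
```

```text
[[ 0.961 -0.    -0.276]
 [ 0.276  0.     0.961]
 [-0.    -1.     0.   ]]
b1 [226.878 239.467]
b2 [284.263 206.246]
b3 [245.926 166.784]
b4 [189.083 198.548]
apexlow [266.102 138.512]
apexhi [212.061 147.376]
eav [282.721 175.44 ]
eav2 [228.799 206.092]
```

The cottage's projected corners agree with the side view within 2-3 px, so it hangs upright and centred about 30 mm to -x of the TCP.

Run:
```python
from h import *
rel([.594,-.331,.10],down(15));
```

```text
shift cm [  2.011   4.765 -28.469] turn/5 [-0.013  0.198 -0.018]
```

Call:
move_arm(targets=[[1,0.1,0,-2,0,0,0],[1,0.4,0,-5.5,0,0,0],[1,0.7,0,-9.5,0,0,0],[1,1,0,-13.5,0,0.1,0],[1,1.3,0,-17.5,0,0.2,0],[1,1.6,0,-21.5,0,0.2,0],[1,1.8,0,-25,0,0.2,0],[1,2,0,-27.5,0,0.2,0]])

```text
time: 5.17
tool_pos: [0.5917, -0.325, 0.1462]
eef_rot: [-1.56, -0.202, 0.206]
contact_force: [-0.2, 0.4, -1.5]
width: 0.052
```

Call:
move_arm(targets=[[1,0,0,-0.8,0,0,0],[1,0,1,-1,0,0,0],[1,0,2.5,-1,0,0,0],[1,0,4,-1,0,0,0],[1,0,5,-1,0,0,0],[1,0,6,-1,0,0,0],[1,0,7,-1,0,0,0],[1,0,7,-1,0,0,0]])

```text
time: 5.83
tool_pos: [0.5935, -0.3299, 0.0762]
eef_rot: [-1.558, -0.203, 0.208]
contact_force: [-0.8, 0.3, -2.2]
width: 0.052
```

Run:
```python
from h import *
s=read_state();print(s["time"],s["tool_pos"],s["contact_force"])
rel([.594,-.331,.05],down(15));
```

```text
5.8333 [ 0.593 -0.33   0.076] [-0.757  0.333 -2.189]
shift cm [ 0.028  2.622 -0.127] turn/5 [-0.041  0.007 -0.03 ]
```

Call:
move_arm(targets=[[1,0,0.6,0,0,0,0],[1,0,1.2,0,0,0,0],[1,0,1.7,0,0,0,0],[1,0,2,0,0,0,0],[1,0,2.2,0,0,0,0],[1,0,2.4,0,0,0,0],[1,0,2.5,0,0,0,0],[1,0,2.6,0,0,0,0]])

```text
time: 6.5
tool_pos: [0.5949, -0.3318, 0.0531]
eef_rot: [-1.561, -0.206, 0.205]
contact_force: [-0.2, 0.9, -1.9]
width: 0.057
```

Call:
move_arm(targets=[[1,0,0,0,0,0,0],[1,0,0.1,0,0,0,0],[1,0,0.2,0,0,0,0],[1,0,0.3,0,0,0,0],[1,0,0.3,0,0,0,0],[1,0,0.3,0,0,0,0],[1,0,0.3,0,0,0,0],[1,0,0.3,0,0,0,0]])

```text
time: 7.17
tool_pos: [0.5948, -0.3317, 0.05]
eef_rot: [-1.561, -0.205, 0.205]
contact_force: [1.0, 0.2, -1.9]
width: 0.056
```

Call:
move_arm(targets=[[1,0,0.1,0,0,0,0],[1,0,0.2,0,0,0,0],[1,0,0.3,0,0,0,0],[1,0,0.3,0,0,0,0],[1,0,0.3,0,0,0,0],[1,0,0.3,0,0,0,0],[1,0,0.3,0,0,0,0],[1,0,0.3,0,0,0,0]])

```text
time: 7.83
tool_pos: [0.5953, -0.3319, 0.0492]
eef_rot: [-1.562, -0.207, 0.204]
contact_force: [-2.8, 2.5, 9.6]
width: 0.055
```

Contact with the bat felt. Now I'll ease up and release with a small opening, because one finger is inside the walls.

Call:
move_arm(targets=[[1,0,-0.2,0,0,0,0],[1,0,-0.2,0,0,0,0],[0.8,0,-0.2,0,0,0,0],[0.7,0,-0.2,0,0,0,0],[0.6,0,-0.2,0,0,0,0],[0.6,0,-0.2,0,0,0,0],[0.6,0,-0.2,0,0,0,0],[0.6,0,-0.2,0,0,0,0]])

```text
time: 8.5
tool_pos: [0.5948, -0.3317, 0.0489]
eef_rot: [-1.561, -0.205, 0.205]
contact_force: [0.6, 0.2, 0.6]
width: 0.203
```

Call:
move_arm(targets=[[0.5,0,0,0,0,0,0],[0.5,0,-0.3,0,0,0,0],[0.5,0,-1,0,0,0,0],[0.5,0,-2,0,0,0,0],[0.5,0,-4,0,0,0,0],[0.5,0,-7,0,0,0,0],[0.5,0,-11,0,0,0,0],[0.5,0,-15,0,0,0,0]])

```text
time: 9.17
tool_pos: [0.5942, -0.3313, 0.2009]
eef_rot: [-1.56, -0.205, 0.206]
contact_force: [0.3, -0.8, -0.3]
width: 0.249
```

Run:
```python
from h import *
s=read_state();print(s["time"],s["tool_pos"],s["contact_force"])
c=read_camera("side");t=read_camera("top")
a=cv2.resize(c["image"][120:240,210:310,::-1],None,fx=4,fy=4,interpolation=cv2.INTER_CUBIC)
b=cv2.resize(t["image"][200:320,430:530,::-1],None,fx=4,fy=4,interpolation=cv2.INTER_CUBIC)
cv2.imwrite("pics/bat.png",np.hstack([a,b]))
```

```text
9.1667 [ 0.594 -0.331  0.201] [ 0.303 -0.762 -0.29 ]
```

View pics/bat.png

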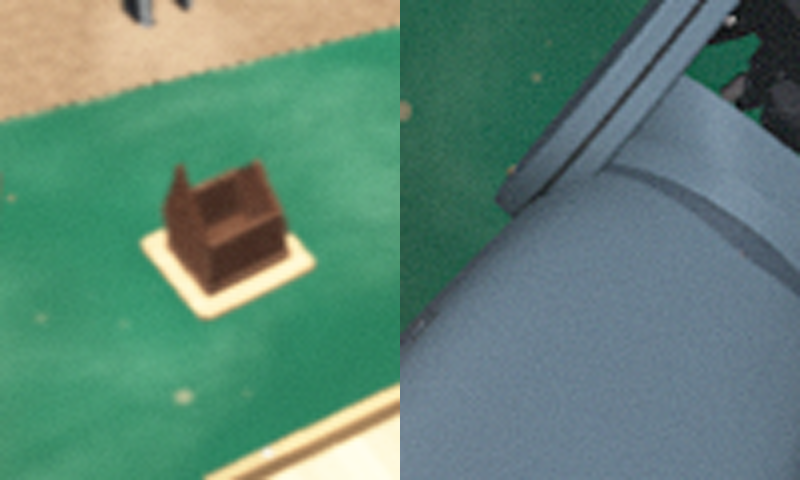

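The cottage stands upright on the bat: bat corners at about (140,240), (208,318), (316,262), cottage base corners at about (165,245), (211,294), (290,254). I'll quantify the offset and plan the crate grasp.

Run:
```python
from h import *
c=read_camera("side")
q=np.array([onz(c,210+u/4,120+v/4,.006)[:2] for u,v in((140,242),(208,318),(316,262),(211,294),(290,254))])
print(q, "bat ctr from side",(q[0]+q[2])/2, "cot ctr z6", q[4]*0)
y=np.radians(15);X=np.array([np.cos(y),np.sin(y)]);Y=np.array([-X[1],X[0]])
print("margins front corner",[(q[1]-q[3])@X*1000,(q[1]-q[3])@Y*1000],"right corner",[(q[2]-q[4])@X*1000,(q[2]-q[4])@Y*1000])
# crate handle
bx,by=.4838,.0943
for cx,cy,ya in((.4521,.2125,4.5),):
    a=np.radians(ya);X=np.array([np.cos(a),np.sin(a),0]);Y=np.array([-X[1],X[0],0]);Z=np.array([0,0,1.])
    g=np.array([cx,cy,0])+.093*Y+.152*Z; f=(-Y-Z)/2**.5
    for sg in(1,-1):
        n=sg*(Y-Z)/2**.5
        R=ori(n,f); tcp=g+.0187*f; pre=g-.10*f
        print("grip",g,"tcp",tcp,"pre",pre); rel(pre,R); print(R)
```

```text
[[ 0.623 -0.367]
 [ 0.598 -0.282]
 [ 0.512 -0.307]
 [ 0.59  -0.303]
 [ 0.527 -0.32 ]] bat ctr from side [ 0.568 -0.337] cot ctr z6 [ 0. -0.]
margins front corner [np.float64(13.236568296049883), np.float64(17.636928179645295)] right corner [np.float64(-10.94245041875194), np.float64(16.76413816099643)]
grip [0.445 0.305 0.152] tcp [0.446 0.292 0.139] pre [0.439 0.376 0.223]
shift cm [ 3.117 -2.334 72.565] turn/5 [ -6.088 -15.074   7.473]
[[-0.055  0.055 -0.997]
 [ 0.705 -0.705 -0.078]
 [-0.707 -0.707  0.   ]]
grip [0.445 0.305 0.152] tcp [0.446 0.292 0.139] pre [0.439 0.376 0.223]
shift cm [ 3.117 -2.334 72.565] turn/5 [-7.831 18.928 -6.38 ]
[[ 0.055  0.055  0.997]
 [-0.705 -0.705  0.078]
 [ 0.707 -0.707  0.   ]]
```

Call:
move_arm(targets=[[0.5,0,-3,2,0,0,0],[0.5,-0.4,-6,5,0,0,0],[0.5,-0.8,-9,8,0,0,0],[0.5,-1.2,-11,11.5,0,0,0],[0,-1.6,-13,15,0,0,0],[-0.5,-2,-13,19,0,0,0],[-0.5,-2.3,-13,23,0,0,0],[-0.5,-2.6,-13,27,0,0,0]])

```text
time: 9.98
tool_pos: [0.4986, -0.076, 0.3292]
eef_rot: [-1.561, -0.205, 0.205]
contact_force: [0.6, -1.4, 0.5]
width: 0.746
```

Call:
move_arm(targets=[[-0.5,-0.4,0,4,0,0,0],[-0.5,-0.8,0,8,-0.6,0,0],[-0.5,-1.2,0,12,-1.8,0,0],[-0.5,-1.6,0,16,-3,0,0],[-0.5,-1.8,0,20,-4,0,0],[-0.5,-1.8,0,24,-5,0,0],[-0.5,-1.8,0,24,-5,0,0],[-0.5,-1.8,0,24,-5,0,0]])

```text
time: 10.65
tool_pos: [0.4178, 0.1549, 0.3276]
eef_rot: [-1.993, -0.27, 0.176]
contact_force: [-0.8, 0.6, -0.5]
width: 0.752
```

```bash
cat > kin.py <<'E'
from h import *
from scipy.optimize import least_squares
def rot(ax,a): return Rn.from_rotvec(np.array(ax)*a).as_matrix()
ey=[0,1,0];ez=[0,0,1]
M=np.array([[0,0,1.],[1,0,0],[0,1,0]]).T
def fk(q,P,s4=1):
    h,L1,L2,L3,dw,ds,off=P
    A=rot(ez,q[0]);B=A@rot(ey,q[1]);C=B@rot(ey,q[2])
    p=A@[0,ds,h]+B@[0,0,L1]+C@[off,0,L2]
    W=C@rot(ez,s4*q[3])@rot(ey,q[4]); p=p+W@[0,dw,L3]
    F=W@rot(ez,q[5]); return p,F
E
python3 - <<'E'
from kin import *
s=read_state();R=Rn.from_rotvec(s["eef_rot"]).as_matrix()
print(s["time"],s["tool_pos"],s["joint_positions"]);print(R)
for s4 in(1,-1):
    F=fk(s["joint_positions"],[0]*7,s4)[1]; print(s4,F.T@R)
E
```

```text
10.65 [0.418 0.155 0.328] [ 0.47   0.098  1.499 -0.427  1.634  0.191]
[[ 0.964  0.111 -0.243]
 [ 0.267 -0.408  0.873]
 [-0.003 -0.906 -0.422]]
1 [[-1. -0.  0.]
 [ 0.  0.  1.]
 [-0.  1. -0.]]
-1 [[-0.986 -0.121 -0.111]
 [ 0.016 -0.743  0.669]
 [-0.164  0.658  0.735]]
```

```bash
cat >> kin.py <<'E'
T=np.array([[-1,0,0],[0,0,1],[0,1,0.]])
lo=np.array([-3.14,-.91,.19,-1.22,.22,-3.12]);hi=np.array([3.14,2.08,2.58,4.36,2.71,3.12])
def ik(p,R,P,q0):
    def f(q):
        a,F=fk(q,P); return np.r_[(a-p)*10,((F@T)-R).ravel()]
    r=least_squares(f,np.clip(q0,lo+.01,hi-.01),bounds=(lo,hi)); return r.x,np.abs(r.fun).max()
E
python3 - <<'E'
from kin import *
s=read_state()
D=[([1.02318735,.259342054,1.53611888,0,1.34799277,-.202779523],[.1855671,.51710039,.19316091]),([-0.232,-0.001,1.643,-0.001,1.498,-0.507],[.435,.011,.274]),(s["joint_positions"],s["tool_pos"])]
f=lambda P:np.r_[np.concatenate([fk(q,np.r_[P,0])[0]-p for q,p in D]),.001*(P[0]-.2)]
r=least_squares(f,[.2,.5,.42,.35,.1,0.]);print(r.x,f(r.x)*1000)
P=np.r_[r.x,0];np.save("P.npy",P)
# path: crate at approach, then at the stop, tipped
q0=s["joint_positions"]
def pose(edge,ya,th,back=0,sg=1):
    a=np.radians(ya);t=np.radians(th);X=np.array([np.cos(a),np.sin(a),0]);Y=np.array([-X[1],X[0],0]);Z=np.array([0,0,1.])
    Rt=Rn.from_rotvec(X*t).as_matrix(); g=edge+Rt@(.148*Y+.124*Z); f=Rt@(-Y-Z)/2**.5; n=sg*Rt@(Y-Z)/2**.5
    return g+(.0187-back)*f, ori(n,f)
a=np.radians(4.5);E0=np.array([.4521,.2125,.028])-.055*np.array([-np.sin(a),np.cos(a),0]);E1=np.array([.4838,.0943,.028])
for sg in(1,-1):
  for seed in range(2):
    q=q0.copy() if seed==0 else q0+[0,0,0,3.0,0,-3*np.sign(q0[5])]
    print("sg",sg,seed)
    for e,ya,th,b in((E0,4.5,0,.1),(E0,4.5,0,0),(E1,12.1,0,0),(E1,12.1,30,0),(E1,12.1,60,0),(E1,12.1,90,0),(E1,12.1,90,.1)):
        p,R=pose(e,ya,th,b,sg); q,er=ik(p,R,P,q); print(th,b,p,q,"err",round(er,4))
E
```

```text
[ 0.199  0.494  0.424  0.389 -0.     0.111] [ 0.971  1.137  0.029  2.235 -1.095  0.044 -3.793 -1.041 -0.073 -0.001]
sg 1 0
0 0.1 [0.44  0.363 0.209] [ 0.844  0.749  1.002 -0.577  1.933 -0.862] err 0.0
0 0 [0.446 0.292 0.139] [ 0.771  0.678  1.305 -0.581  1.701 -0.791] err 0.0
0 0 [0.456 0.226 0.139] [ 0.719  0.544  1.54  -0.667  1.523 -0.867] err 0.0
30 0 [0.471 0.154 0.191] [ 0.296  0.196  1.654 -0.269  1.323 -1.416] err 0.0
60 0 [0.49  0.066 0.2  ] [-0.28   0.183  1.648  0.232  1.44  -2.108] err 0.0
90 0 [ 0.507 -0.014  0.163] [-0.641  0.515  1.524  0.491  1.728 -2.504] err 0.0
90 0.1 [ 0.522 -0.083  0.233] [-0.71   0.553  1.282  0.476  1.938 -2.466] err 0.0
sg 1 1
0 0.1 [0.44  0.363 0.209] [ 0.844  0.749  1.002 -0.577  1.933 -0.862] err 0.0
0 0 [0.446 0.292 0.139] [ 0.771  0.678  1.305 -0.581  1.701 -0.791] err 0.0
0 0 [0.456 0.226 0.139] [ 0.719  0.544  1.54  -0.667  1.523 -0.867] err 0.0
30 0 [0.471 0.154 0.191] [ 0.296  0.196  1.654 -0.269  1.323 -1.416] err 0.0
60 0 [0.49  0.066 0.2  ] [-0.28   0.183  1.648  0.232  1.44  -2.108] err 0.0
90 0 [ 0.507 -0.014  0.163] [-0.641  0.5
[... 549 characters left out ...]
  0.515  1.524  0.491  1.728  0.638] err 0.0
90 0.1 [ 0.522 -0.083  0.233] [-0.71   0.553  1.282  0.476  1.938  0.676] err 0.0
sg -1 1
0 0.1 [0.44  0.363 0.209] [ 1.016  0.587  1.436 -0.824  1.602 -3.12 ] err 0.6696
0 0 [0.446 0.292 0.139] [ 0.951  0.588  1.659 -0.88   1.452 -3.12 ] err 0.6132
0 0 [0.456 0.226 0.139] [ 0.915  0.493  1.927 -1.077  1.306 -3.12 ] err 0.5959
30 0 [0.471 0.154 0.191] [ 0.668  0.04   2.252 -1.22   0.852 -3.12 ] err 0.712
60 0 [0.49  0.066 0.2  ] [ 0.249 -0.199  2.409 -1.22   0.416 -3.12 ] err 0.7788
90 0 [ 0.507 -0.014  0.163] [-0.036 -0.168  2.444 -1.22   0.22  -3.12 ] err 0.9209
90 0.1 [ 0.522 -0.083  0.233] [-0.164 -0.25   2.402 -1.22   0.22  -3.12 ] err 1.0202
```

```bash
cat >> kin.py <<'E'
def pose(edge,ya,th,back=0,sg=1):
    a=np.radians(ya);t=np.radians(th);X=np.array([np.cos(a),np.sin(a),0]);Y=np.array([-X[1],X[0],0]);Z=np.array([0,0,1.])
    Rt=Rn.from_rotvec(X*t).as_matrix(); g=edge+Rt@(.148*Y+.124*Z); f=Rt@(-Y-Z)/2**.5; n=sg*Rt@(Y-Z)/2**.5
    return g+(.0187-back)*f, ori(n,f)
a=np.radians(4.5);E0=np.array([.4521,.2125,.028])-.055*np.array([-np.sin(a),np.cos(a),0]);E1=np.array([.4838,.0943,.028])
E
python3 - <<'E'
from kin import *
p,R=pose(E0,4.5,0,.12);print(p);rel(p,R)
c=pickle.load(open("top0.pkl","rb"))
print("flask",onz(c,150+245/4,190+150/4,0),onz(c,150+215/4,190+60/4,.15),"tub",onz(c,237,378,.1),"house",onz(c,335,190,.1))
E
```

```text
[0.439 0.377 0.224]
shift cm [ 8.018  0.62  23.233] turn/5 [ -2.108 -15.958   4.017]
flask [0.617 0.262 0.   ] [0.628 0.251 0.15 ] tub [0.291 0.173 0.1  ] house [ 0.682 -0.011  0.1  ]
```

Call:
move_arm(targets=[[-0.5,1,-1.2,2.5,-0.13,-1,0.25],[-0.5,2.1,-2.5,5.2,-0.26,-2,0.5],[-0.5,3.2,-3.7,7.8,-0.4,-3,0.75],[-0.5,4.3,-5,10.4,-0.53,-4,1],[-0.5,5.4,-6.2,13,-0.66,-5,1.25],[-0.5,6.5,-7.5,15.7,-0.8,-6,1.5],[-0.5,7.5,-8.7,18.3,-0.92,-7,1.75],[-0.5,8.6,-10,20.9,-1.05,-8,2]])

```text
time: 11.32
tool_pos: [0.4438, 0.3961, 0.331]
eef_rot: [-1.985, -0.543, 0.988]
contact_force: [0.6, 0.3, 0.7]
width: 0.75
```

Run:
```python
from kin import *
print(read_state()["tool_pos"]);p,R=pose(E0,4.5,0,.12);rel(p,R)
```

```text
[0.444 0.396 0.331]
shift cm [3.168 9.976 3.109] turn/5 [-1.099 -8.013  1.988]
```

Call:
move_arm(targets=[[-0.5,0.3,1,0.3,-0.15,-1.2,0.3],[-0.5,0.8,2.5,0.8,-0.3,-2.4,0.6],[-0.5,1.3,4,1.2,-0.5,-3.6,0.9],[-0.5,1.8,5.5,1.7,-0.65,-4.8,1.2],[-0.5,2.3,7,2.2,-0.8,-6,1.5],[-0.5,2.8,8.5,2.7,-1,-7.2,1.8],[-0.5,3.1,9.8,3.1,-1.1,-8,2],[-0.5,3.15,10,3.1,-1.1,-8,2]])

```text
time: 11.98
tool_pos: [0.438, 0.3746, 0.22]
eef_rot: [-1.753, -0.802, 1.817]
contact_force: [0.1, 0.2, -0.4]
width: 0.751
```

Run:
```python
from kin import *
print(read_state()["tool_pos"]);p,R=pose(E0,4.5,0,.0);rel(p,R)
c=read_camera("wrist");pickle.dump(c,open("w2.pkl","wb"));cv2.imwrite("pics/w2.png",c["image"][:,:,::-1])
```

```text
[0.438 0.375 0.22 ]
shift cm [-0.066 11.606 -0.174] turn/5 [-0.041  0.025 -0.056]
```

View pics/w2.png

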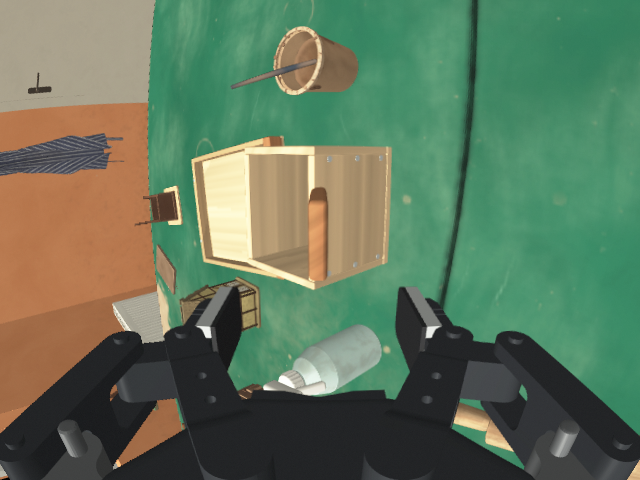

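The wrist view shows the handle's free end edge-on at column 318, rows 188-280, midway between the fingers.

Run:
```python
from kin import *
c=pickle.load(open("w2.pkl","rb"))
for v in(188,234,280): print(onz(c,318,v,.170,True))
a=np.radians(4.5);print("pred",np.array([.4521,.2125])+.111*np.array([-np.sin(a),np.cos(a)]))
# crate +y wall bottom corners, z=0
print(onz(c,389,148,.0,True),onz(c,386,264,.0,True))
```

```text
[0.407 0.321 0.17 ]
[0.439 0.323 0.17 ]
[0.473 0.326 0.17 ]
pred [0.443 0.323]
[0.384 0.26  0.   ] [0.519 0.272 0.   ]
```

Call:
move_arm(targets=[[-0.5,0,1.5,0,0,0,0],[-0.5,0,3.5,0,0,0,0],[-0.5,0,5.5,0,0,0,0],[-0.5,0,7.5,0,0,0,0],[-0.5,0,9.5,0,0,0,0],[-0.5,0,11,0,0,0,0],[-0.5,0,11.6,0,0,0,0],[-0.5,0,11.6,0,0,0,0]])

```text
time: 12.7
tool_pos: [0.4462, 0.2931, 0.1423]
eef_rot: [-1.759, -0.804, 1.803]
contact_force: [0.3, -0.6, -0.0]
width: 0.752
```

Call:
move_arm(targets=[[0,0,0,0,0,0,0],[0.5,0,0,0,0,0,0],[1,0,0,0,0,0,0],[1,0,0,0,0,0,0],[1,0,0,0,0,0,0],[1,0,0,0,0,0,0],[1,0,0,0,0,0,0],[1,0,0,0,0,0,0]])

```text
time: 13.37
tool_pos: [0.4459, 0.2951, 0.1422]
eef_rot: [-1.758, -0.809, 1.805]
contact_force: [-0.2, 3.3, 2.2]
width: 0.122
```

Run:
```python
from kin import *
s=read_state();print(s["time"],s["tool_pos"],s["width"],s["contact_force"],s["wrist_torque"])
p,R=pose(E0,4.5,0);print("nominal",p);rel(p,R)
a=np.radians(12.1);Y=np.array([-np.sin(a),np.cos(a),0])
p,R=pose(E1+.02*Y,12.1,0);print("at 20mm short");rel(p,R)
p,R=pose(E1,12.1,0);print("at stop");rel(p,R)
```

```text
13.3667 [0.446 0.295 0.142] 0.1215034836711005 [-0.212  3.324  2.197] [0.596 0.124 0.004]
nominal [0.446 0.292 0.139]
shift cm [0.021 0.459 0.03 ] turn/5 [ 0.024 -0.062  0.016]
at 20mm short
shift cm [-3.284  3.756 -0.167] turn/5 [-1.05  -1.137  0.012]
at stop
shift cm [-4.686  5.156 -0.436] turn/5 [-1.05  -1.137  0.012]
```

```bash
cat >> kin.py <<'E'
def crateT(edge,ya,th=0):
    a=np.radians(ya);t=np.radians(th);X=np.array([np.cos(a),np.sin(a),0])
    Rt=Rn.from_rotvec(X*t).as_matrix()@Rn.from_rotvec([0,0,a]).as_matrix(); return Rt,np.array(edge)
def crel(now,tgt):
    "tool shift/turn that carries crate pose now (R,edge) to tgt"
    s=read_state();R0=Rn.from_rotvec(s["eef_rot"]).as_matrix();p0=s["tool_pos"]
    D=tgt[0]@now[0].T; return rel(tgt[1]+D@(p0-now[1]),D@R0)
E
python3 - <<'E'
from kin import *
a=np.radians(12.1);Y=np.array([-np.sin(a),np.cos(a),0])
n=crateT(E0,4.5)
for k in(.35,.65): crel(n,crateT(E0+(E1+.015*Y-E0)*k,4.5+7.6*k))
crel(n,crateT(E1+.015*Y,12.1))
s=read_state();R0=Rn.from_rotvec(s["eef_rot"]).as_matrix()
print(R0.T@[0,0,1.],R0.T@-Y)
E
```

```text
shift cm [-1.26   1.257 -0.076] turn/5 [-0.376 -0.377 -0.003]
shift cm [-2.356  2.35  -0.143] turn/5 [-0.698 -0.7   -0.005]
shift cm [-3.655  3.646 -0.223] turn/5 [-1.073 -1.076 -0.008]
[-0.706 -0.708 -0.005] [-0.701  0.7   -0.135]
```

Call:
move_arm(targets=[[1,-0.25,0.25,0,-0.07,-0.07,0],[1,-0.6,0.6,-0.04,-0.18,-0.18,0],[1,-1,1,-0.06,-0.3,-0.3,0],[1,-1.5,1.5,-0.09,-0.45,-0.45,0],[1,-2,2,-0.12,-0.6,-0.6,0],[1,-2.5,2.5,-0.15,-0.75,-0.75,0],[1,-3,3,-0.18,-0.9,-0.9,0],[1,-3.4,3.4,-0.21,-1,-1,0]])

```text
time: 14.03
tool_pos: [0.4509, 0.2459, 0.142]
eef_rot: [-1.742, -0.934, 1.886]
contact_force: [-1.6, 4.0, 3.8]
width: 0.126
```

Call:
move_arm(targets=[[1,-0.2,0.2,-0.01,-0.08,-0.08,0],[1,-0.25,0.25,-0.01,-0.08,-0.08,0],[1,-0.25,0.25,-0.01,-0.08,-0.08,0],[1,-0.25,0.25,-0.01,-0.08,-0.08,0],[1,-0.25,0.25,-0.01,-0.08,-0.08,0],[1,-0.25,0.25,-0.01,-0.08,-0.08,0],[1,-0.25,0.25,-0.01,-0.08,-0.08,0],[1,-0.25,0.25,-0.01,-0.08,-0.08,0]])

```text
time: 14.7
tool_pos: [0.4522, 0.2429, 0.1419]
eef_rot: [-1.741, -0.943, 1.891]
contact_force: [-4.1, -0.1, 3.9]
width: 0.13
```

Run:
```python
from kin import *
s=read_state();print(s["time"],s["tool_pos"],s["width"],s["contact_force"],s["wrist_torque"],s["joint_positions"]);print(Rn.from_rotvec(s["eef_rot"]).as_matrix())
c=read_camera("top");w=read_camera("wrist");pickle.dump((c,w),open("t3.pkl","wb"))
a=cv2.resize(c["image"][190:340,200:350,::-1],(400,400),interpolation=cv2.INTER_CUBIC)
b=cv2.resize(w["image"][60:360,150:450,::-1],(400,400))
cv2.imwrite("pics/t3.png",np.hstack([a,b]))
```

```text
14.7 [0.452 0.243 0.142] 0.12997405061749873 [-4.085 -0.123  3.86 ] [-0.246  0.282 -0.504] [ 0.745  0.572  1.485 -0.656  1.558 -0.86 ]
[[-0.143  0.149 -0.978]
 [ 0.692 -0.692 -0.207]
 [-0.708 -0.706 -0.004]]
```

View pics/t3.png

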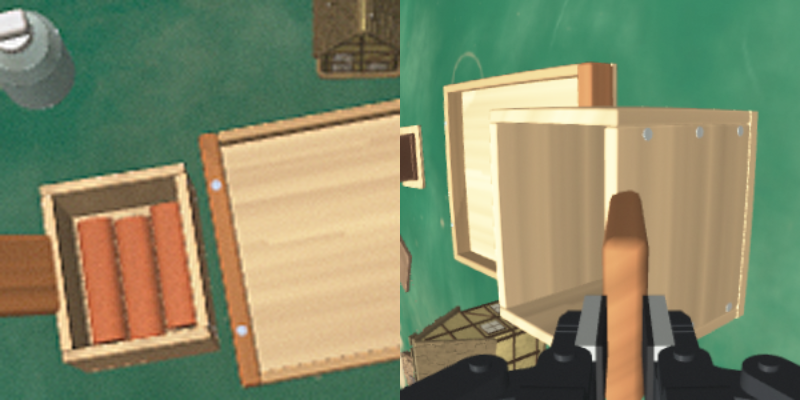

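The crate is nearly parallel to the stop: rim corners in the crop at (41,187), (184,164), (216,345), (65,361), stop edge (201,135)-(245,386).

Run:
```python
from kin import *
c,w=pickle.load(open("t3.pkl","rb"));k=150/400
P=lambda u,v,z:onz(c,200+u*k,190+v*k,z)[:2]
r=[P(201,135,.028),P(245,386,.028)];d=r[0]-r[1];print("rail ang",np.degrees(np.arctan2(d[1],d[0])),"mid",(r[0]+r[1])/2)
q=np.array([P(*p,.12) for p in((41,187),(184,164),(216,345),(65,361))])
for i,j in((0,3),(1,2)): d=q[i]-q[j];print(np.degrees(np.arctan2(d[1],d[0])),np.linalg.norm(d))
for i,j in((0,1),(3,2)): d=q[i]-q[j];print(np.degrees(np.arctan2(d[1],d[0]))-90,np.linalg.norm(d))
a=np.radians(12.1);X=np.array([np.cos(a),np.sin(a)]);Y=np.array([-X[1],X[0]])
for z in q: print("bay",(z-E1[:2])@X,(z-E1[:2])@Y)
print("ctr",(q.mean(0)-E1[:2])@X,(q.mean(0)-E1[:2])@Y-.055)
s=read_state();R=Rn.from_rotvec(s["eef_rot"]).as_matrix();print("tool yaw",np.degrees(np.arctan2(-R[1,2],-R[0,2])), R.T@np.r_[-Y,0],R.T@np.r_[X,0])
```

```text
rail ang 12.112598277378666 mid [0.484 0.094]
11.17433737617672 0.13246410761528626
12.337469156368908 0.13894640312147774
10.913868368974036 0.10895304919935318
7.616797228986357 0.11198821102436399
bay 0.06549727506648455 0.12107903922544927
bay 0.06324190078933176 0.012149336128880453
bay -0.07570330893266305 0.01157345792380299
bay -0.06694954557524249 0.12321901777962423
ctr -0.003478419663022307 0.012005212764439242
tool yaw 11.949081523696703 [-0.706  0.708 -0.003] [ 0.005  0.001 -1.   ]
```

Call:
move_arm(targets=[[1,-0.1,0.1,-0.03,0,0,0],[1,-0.2,0.2,-0.06,0,0,0],[1,-0.3,0.3,-0.1,0,0,0],[1,-0.4,0.4,-0.15,0,0,0],[1,-0.5,0.5,-0.15,0,0,0],[1,-0.6,0.6,-0.15,0,0,0],[1,-0.7,0.7,-0.15,0,0,0],[1,-0.75,0.75,-0.15,0,0,0]])

```text
time: 15.47
tool_pos: [0.4567, 0.2344, 0.1419]
eef_rot: [-1.741, -0.948, 1.888]
contact_force: [-1.3, 5.5, 5.0]
width: 0.128
```

Call:
move_arm(targets=[[1,0,0,0,0,0,0],[1,-0.05,0.05,0,0,0,0],[1,-0.1,0.1,0,0,0,0],[1,-0.12,0.12,0,0,0,0],[1,-0.14,0.14,0,0,0,0],[1,-0.16,0.16,0,0,0,0],[1,-0.18,0.18,0,0,0,0],[1,-0.2,0.2,0,0,0,0]])

```text
time: 16.13
tool_pos: [0.4566, 0.2325, 0.1421]
eef_rot: [-1.74, -0.949, 1.887]
contact_force: [-6.2, 10.4, 8.9]
width: 0.128
```

Call:
move_arm(targets=[[1,0,0,0,0,0,0],[1,-0.05,0.05,0,0,0,0],[1,-0.1,0.1,0,0,0,0],[1,-0.15,0.15,0,0,0,0],[1,-0.2,0.2,0,0,0,0],[1,-0.2,0.2,0,0,0,0],[1,-0.2,0.2,0,0,0,0],[1,-0.2,0.2,0,0,0,0]])

```text
time: 16.8
tool_pos: [0.4566, 0.2313, 0.1429]
eef_rot: [-1.739, -0.952, 1.885]
contact_force: [-11.1, 16.8, 15.1]
width: 0.128
```

The force rose past 11 N while the motion stalled, so the crate is at the stop. Next is the arc about the stop edge. In tool axes it is the same for each equal increment.

Run:
```python
from kin import *
s=read_state();p0=s["tool_pos"];R0=Rn.from_rotvec(s["eef_rot"]).as_matrix()
np.savez("ref.npz",p0=p0,R0=R0)
a=np.radians(12.1);X=np.array([np.cos(a),np.sin(a),0])
print((p0-E1),R0.T@X)
for d in np.arange(2.5,21,2.5):
    D=Rn.from_rotvec(X*np.radians(d)).as_matrix();print(d,end=" ");rel(E1+D@(p0-E1),D@R0)
q=s["joint_positions"];P=np.load("P.npy")
for th in(0,40,60,80,90,100):
    D=Rn.from_rotvec(X*np.radians(th)).as_matrix();q,e=ik(E1+D@(p0-E1),D@R0,P,q);print(th,q,round(e,4))
```

```text
[-0.027  0.137  0.115] [ 0.006  0.005 -1.   ]
2.5 shift cm [-0.787 -0.064 -0.005] turn/5 [ 0.003  0.002 -0.5  ]
5.0 shift cm [-1.575 -0.093 -0.009] turn/5 [ 0.006  0.005 -1.   ]
7.5 shift cm [-2.365 -0.088 -0.014] turn/5 [ 0.008  0.007 -1.5  ]
10.0 shift cm [-3.153 -0.048 -0.018] turn/5 [ 0.011  0.01  -2.   ]
12.5 shift cm [-3.939  0.026 -0.022] turn/5 [ 0.014  0.012 -2.5  ]
15.0 shift cm [-4.72   0.134 -0.026] turn/5 [ 0.017  0.015 -3.   ]
17.5 shift cm [-5.497  0.276 -0.03 ] turn/5 [ 0.02   0.017 -3.5  ]
20.0 shift cm [-6.266  0.452 -0.033] turn/5 [ 0.023  0.02  -4.   ]
0 [ 0.723  0.542  1.527 -0.663  1.529 -0.867] 0.0
40 [ 0.099  0.142  1.654 -0.083  1.332 -1.659] 0.0
60 [-0.286  0.182  1.635  0.238  1.453 -2.105] 0.0
80 [-0.558  0.381  1.563  0.434  1.644 -2.4  ] 0.0
90 [-0.646  0.518  1.509  0.496  1.742 -2.496] 0.0
100 [-0.71   0.67   1.445  0.546  1.838 -2.568] 0.0
```

Call:
move_arm(targets=[[1,-0.79,-0.06,-0.005,0,0,-0.5],[1,-1.58,-0.09,-0.01,0.006,0.005,-1],[1,-2.37,-0.09,-0.014,0.008,0.007,-1.5],[1,-3.15,-0.05,-0.018,0.011,0.01,-2],[1,-3.94,0.03,-0.022,0.014,0.012,-2.5],[1,-4.72,0.13,-0.026,0.017,0.015,-3],[1,-5.5,0.28,-0.03,0.02,0.017,-3.5],[1,-6.27,0.45,-0.033,0.023,0.02,-4]])

```text
time: 17.47
tool_pos: [0.4672, 0.1818, 0.1829]
eef_rot: [-1.46, -1.163, 1.66]
contact_force: [-0.8, 1.7, -3.3]
width: 0.124
```

```bash
cat >> kin.py <<'E'
def tip():
    s=read_state();r=np.load("ref.npz");p0,R0=r["p0"],r["R0"];R=Rn.from_rotvec(s["eef_rot"]).as_matrix();p=s["tool_pos"]
    a=np.radians(12.1);X=np.array([np.cos(a),np.sin(a),0]);Y=np.array([-X[1],X[0],0]);B=np.array([X,Y,[0,0,1]])
    w=B@Rn.from_matrix(R@R0.T).as_rotvec();th=w[0]
    D=Rn.from_matrix(R@R0.T).as_matrix();e=p-D@(p0-E1)-E1
    print("t",s["time"],"theta deg",np.degrees(w),"edge shift bay mm",B@e*1000,"F bay",B@s["contact_force"],"M",B@s["wrist_torque"],"w",s["width"])
E
python3 -c "
from kin import *
tip()"
```

```text
t 17.4667 theta deg [19.871  0.123 -0.066] edge shift bay mm [-0.45  -3.299 -0.626] F bay [-0.416  1.778 -3.284] M [ 0.635  0.073 -0.023] w 0.12444436618296906
```

Call:
move_arm(targets=[[1,-0.79,-0.06,-0.005,0,0,-0.5],[1,-1.58,-0.09,-0.01,0.006,0.005,-1],[1,-2.37,-0.09,-0.014,0.008,0.007,-1.5],[1,-3.15,-0.05,-0.018,0.011,0.01,-2],[1,-3.94,0.03,-0.022,0.014,0.012,-2.5],[1,-4.72,0.13,-0.026,0.017,0.015,-3],[1,-5.5,0.28,-0.03,0.02,0.017,-3.5],[1,-6.27,0.45,-0.033,0.023,0.02,-4]])

```text
time: 18.13
tool_pos: [0.4788, 0.1234, 0.2041]
eef_rot: [-1.175, -1.324, 1.418]
contact_force: [0.1, 0.5, -6.1]
width: 0.126
```

```bash
python3 -c "
from kin import *
tip()"
```

```text
t 18.1333 theta deg [39.821  0.228 -0.201] edge shift bay mm [-1.79  -4.24  -1.635] F bay [ 0.196  0.485 -6.108] M [0.327 0.051 0.086] w 0.1256977606596357
```

Call:
move_arm(targets=[[1,-0.05,0.05,0,0,0,0],[1,-0.1,0.1,0,0,0,0],[1,-0.15,0.15,0,0,0,0],[1,-0.2,0.2,0,0,0,0],[1,-0.25,0.25,0,0,0,0],[1,-0.3,0.3,0,0,0,0],[1,-0.3,0.3,0,0,0,0],[1,-0.3,0.3,0,0,0,0]])

```text
time: 18.8
tool_pos: [0.4799, 0.1209, 0.2027]
eef_rot: [-1.178, -1.325, 1.42]
contact_force: [-1.4, 2.7, -1.9]
width: 0.124
```

```bash
python3 -c "
from kin import *
tip()
for n in('top','side'):
    c=read_camera(n);pickle.dump(c,open(n+'40.pkl','wb'))
c=pickle.load(open('side40.pkl','rb'));im=c['image'][225:375,280:480,::-1]
cv2.imwrite('pics/s40.png',cv2.resize(im,None,fx=4,fy=4,interpolation=cv2.INTER_CUBIC))
a=np.radians(12.1);X=np.array([np.cos(a),np.sin(a),0])
for k in(-.104,.104): print((px(c,E1+k*X)-[280,225])*4)
"
```

```text
t 18.8 theta deg [39.659  0.159 -0.132] edge shift bay mm [-0.978 -7.337 -2.913] F bay [-0.774  2.945 -1.943] M [0.626 0.001 0.024] w 0.12387039660168904
[429.557 198.32 ]
[141.099 356.247]
```

View pics/s40.png

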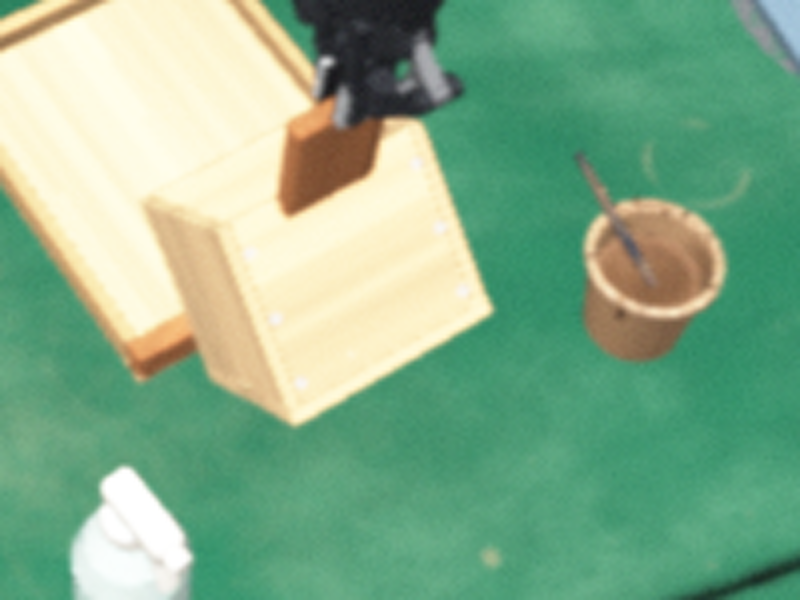

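The side view shows the crate tilted over the stop, with its +x side's corners at (148,200), (225,225), (295,425) and (215,380). I'll intersect those with the side plane to get the true crate angle and the contact.

```bash
python3 -c "
from kin import *
c=pickle.load(open('side40.pkl','rb'))
a=np.radians(12.1);X=np.array([np.cos(a),np.sin(a),0]);Y=np.array([-X[1],X[0],0]);B=np.array([X,Y,[0,0,1]])
Q=[]
for u,v in((148,200),(225,225),(295,425),(215,380)):
    o,d=ray(c,280+u/4,225+v/4); t=(.066-(o-E1)@X)/(d@X); q=B@(o+t*d-E1);Q.append(q[1:]);print(q)
Q=np.array(Q)
for i,j in((0,3),(1,2)): d=Q[i]-Q[j];print(np.degrees(np.arctan2(-d[0],d[1])),np.linalg.norm(d))
for i,j in((1,0),(2,3)): d=Q[i]-Q[j];print(np.degrees(np.arctan2(d[1],d[0])),np.linalg.norm(d))
"
```

```text
[ 0.066 -0.054  0.065]
[0.066 0.022 0.14 ]
[0.066 0.099 0.038]
[ 0.066  0.022 -0.031]
38.342579630556465 0.12268653010996707
36.928685132908214 0.12784715009762826
44.58654613640254 0.10720323943033087
41.960122230722995 0.10361917519221266
```

Call:
move_arm(targets=[[1,-0.82,-0.09,-0.005,0,0,-0.5],[1,-1.63,-0.14,-0.01,0.006,0.005,-1],[1,-2.45,-0.17,-0.014,0.008,0.007,-1.5],[1,-3.25,-0.15,-0.018,0.011,0.01,-2],[1,-4.06,-0.09,-0.022,0.014,0.012,-2.5],[1,-4.87,-0.02,-0.026,0.017,0.015,-3],[1,-5.68,0.1,-0.03,0.02,0.017,-3.5],[1,-6.47,0.25,-0.033,0.023,0.02,-4]])

```text
time: 19.57
tool_pos: [0.4929, 0.0566, 0.2055]
eef_rot: [-0.891, -1.445, 1.165]
contact_force: [-0.5, 2.3, -4.9]
width: 0.127
```

```bash
python3 -c "
from kin import *
tip()"
```

```text
t 19.5667 theta deg [59.76   0.171 -0.229] edge shift bay mm [-1.814 -9.882 -1.04 ] F bay [ 0.013  2.361 -4.931] M [ 0.132 -0.03   0.003] w 0.12683853222938837
```

Call:
move_arm(targets=[[1,-0.8,-0.05,-0.005,0,0,-0.5],[1,-1.6,-0.07,-0.01,0.006,0.005,-1],[1,-2.4,-0.06,-0.014,0.008,0.007,-1.5],[1,-3.2,0,-0.018,0.011,0.01,-2],[1,-4,0.08,-0.022,0.014,0.012,-2.5],[1,-4.8,0.19,-0.026,0.017,0.015,-3],[1,-5.58,0.35,-0.03,0.02,0.017,-3.5],[1,-6.35,0.53,-0.033,0.023,0.02,-4]])

```text
time: 20.23
tool_pos: [0.5055, -0.0024, 0.1838]
eef_rot: [-0.607, -1.525, 0.904]
contact_force: [-1.1, 2.0, -4.3]
width: 0.123
```

```bash
python3 -c "
from kin import *
tip()"
```

```text
t 20.2333 theta deg [79.711  0.133 -0.268] edge shift bay mm [ -1.708 -11.001  -2.207] F bay [-0.624  2.139 -4.32 ] M [-0.269 -0.022  0.042] w 0.12325697398244526
```

Call:
move_arm(targets=[[1,-0.79,-0.06,-0.005,0,0,-0.5],[1,-1.58,-0.09,-0.01,0.006,0.005,-1],[1,-2.37,-0.09,-0.014,0.008,0.007,-1.5],[1,-3.15,-0.05,-0.018,0.011,0.01,-2],[1,-3.94,0.03,-0.022,0.014,0.012,-2.5],[1,-4.72,0.13,-0.026,0.017,0.015,-3],[1,-5.5,0.28,-0.03,0.02,0.017,-3.5],[1,-6.27,0.45,-0.033,0.023,0.02,-4]])

```text
time: 20.9
tool_pos: [0.5157, -0.0504, 0.1439]
eef_rot: [-0.325, -1.567, 0.637]
contact_force: [0.4, 0.7, -2.0]
width: 0.125
```

```bash
python3 -c "
from kin import *
tip()"
```

```text
t 20.9 theta deg [99.65   0.077 -0.289] edge shift bay mm [ -1.46  -11.497  -2.576] F bay [ 0.493  0.576 -2.019] M [-0.439 -0.026  0.036] w 0.12477288481983026
```

Call:
move_arm(targets=[[1,-0.2,0,0,0,0,-0.1],[1,-0.4,0,0,0,0,-0.25],[1,-0.63,-0.05,0,0,0,-0.4],[1,-0.63,-0.05,0,0,0,-0.4],[1,-0.63,-0.05,0,0,0,-0.4],[1,-0.63,-0.05,0,0,0,-0.4],[1,-0.63,-0.05,0,0,0,-0.4],[1,-0.63,-0.05,0,0,0,-0.4]])

```text
time: 21.57
tool_pos: [0.5166, -0.0532, 0.1404]
eef_rot: [-0.298, -1.571, 0.611]
contact_force: [-0.1, -4.4, 3.0]
width: 0.124
```

```bash
python3 -c "
from kin import *
tip()
for n in('top','side'):
    c=read_camera(n);im=cv2.cvtColor(c['image'],cv2.COLOR_RGB2HSV)
    m=cv2.inRange(im,(4,120,150),(12,230,255));k,l,st,ce=cv2.connectedComponentsWithStats(m)
    print(n,[(st[i].tolist(),onz(c,*ce[i],.021)) for i in range(1,k) if st[i][4]>60 and 180<ce[i][1]<360])
"
```

```text
t 21.5667 theta deg [101.587   0.026  -0.204] edge shift bay mm [ -1.06  -10.467  -1.324] F bay [-1.01  -4.304  3.036] M [-0.007  0.074  0.132] w 0.12364299526126164
top [([335, 261, 12, 22, 92], array([ 0.519, -0.028,  0.021])), ([347, 268, 18, 13, 90], array([ 0.517, -0.059,  0.021]))]
side [([280, 223, 33, 36, 418], array([ 0.553, -0.11 ,  0.021])), ([7, 285, 20, 10, 63], array([ 1.236, -0.193,  0.021]))]
```

The mouth is on the tray floor (upward reaction felt). Releasing and backing off along the board.

Call:
move_arm(targets=[[0.8,0,0,0,0,0,0],[0.6,0,0,0,0,0,0],[0.4,0,0,0,0,0,0],[0.3,0,0,0,0,0,0],[0.3,0,0,0,0,0,0],[0.3,0,0,0,0,0,0],[0.3,0,-0.5,0,0,0,0],[0.3,0,-1.5,0,0,0,0]])

```text
time: 22.33
tool_pos: [0.5186, -0.0649, 0.1481]
eef_rot: [-0.295, -1.569, 0.609]
contact_force: [0.7, -0.2, 1.0]
width: 0.348
```

Call:
move_arm(targets=[[0.3,0,-1.5,0,0,0,0],[0.3,0,-3,0,0,0,0],[0.3,0,-5,0,0,0,0],[0.3,0,-7.5,0,0,0,0],[0.3,0,-10,0,0,0,0],[0.3,0,-12,0,0,0,0],[0.3,0,-13,0,0,0,0],[0.3,0,-13,0,0,0,0]])

```text
time: 23.0
tool_pos: [0.5418, -0.1752, 0.2201]
eef_rot: [-0.302, -1.572, 0.61]
contact_force: [0.1, -0.5, 0.3]
width: 0.352
```

```bash
python3 -c "
from kin import *
tip();s=read_state();print(s['tool_pos']);R=Rn.from_rotvec(s['eef_rot']).as_matrix();print(R)
print(R.T@np.array([-.12,.0,.15])*100)
"
```

```text
t 23.0 theta deg [101.464  -0.154  -0.244] edge shift bay mm [  -1.471 -135.258   77.991] F bay [ 0.022 -0.558  0.26 ] M [-0.368  0.006 -0.028] w 0.3523120128603492
[ 0.542 -0.175  0.22 ]
[[-0.106 -0.168 -0.98 ]
 [ 0.537  0.82  -0.198]
 [ 0.837 -0.548  0.003]]
[13.82  -6.202 11.813]
```

Call:
move_arm(targets=[[0.3,1.5,-0.7,1,0,0,0],[0.3,4,-2,3,0,0,0],[0.3,6.5,-3,5,0,0,0],[0.3,9,-4,7,0,0,0],[0.3,11,-5,9,0,0,0],[0.3,13,-6,11,0,0,0],[0.3,13.8,-6.2,11.8,0,0,0],[0.3,13.8,-6.2,11.8,0,0,0]])

```text
time: 23.67
tool_pos: [0.421, -0.173, 0.3708]
eef_rot: [-0.302, -1.571, 0.611]
contact_force: [0.3, -0.4, -0.5]
width: 0.35
```

Run:
```python
from kin import *
s=read_state();print(s["time"],s["tool_pos"])
c=read_camera("side");t=read_camera("top");pickle.dump((c,t),open("fin.pkl","wb"))
a=c["image"][160:370,210:410,::-1];b=t["image"][190:400,180:380,::-1]
cv2.imwrite("pics/fin.png",np.hstack([cv2.resize(a,(400,420)),cv2.resize(b,(400,420))]))
a=np.radians(12.1);X=np.array([np.cos(a),np.sin(a),0]);Y=np.array([-X[1],X[0],0]);B=np.array([X,Y,[0,0,1]])
for n,c,hs in(("side",c,0),("top",t,0)):
    im=cv2.cvtColor(c["image"],cv2.COLOR_RGB2HSV);m=cv2.inRange(im,(3,120,120),(12,235,255));k,l,st,ce=cv2.connectedComponentsWithStats(m)
    for i in range(1,k):
        if st[i][4]>50:
            q=B@(onz(c,*ce[i],.021)-E1)
            if abs(q[0])<.2 and -.35<q[1]<.25:
                r=cv2.minAreaRect(np.argwhere(l==i)[:,::-1].astype(np.float32));print(n,st[i],"bay",q[:2],"rect",r[1],r[2])
```

```text
23.6667 [ 0.421 -0.173  0.371]
side [280 223  33  36 475] bay [ 0.025 -0.217] rect (29.409820556640625, 25.983434677124023) 55.175514221191406
top [ 355  243   46   52 1248] bay [-0.005 -0.215] rect (47.91231918334961, 42.743934631347656) 77.90524291992188
```

No more pictures are allowed, so I'll check numerically: post count, crate position, and whether the bystanders and cottage have moved.

Run:
```python
from kin import *
c,t=pickle.load(open("fin.pkl","rb"));t0=pickle.load(open("top0.pkl","rb"))
a=np.radians(12.1);X=np.array([np.cos(a),np.sin(a),0]);Y=np.array([-X[1],X[0],0])
ys=np.arange(-262,130,5)/1000.
def prof(cam,z):
    out=[]
    for y in ys:
        px_=[px(cam,E1-[0,0,.028]+x*X+y*Y+[0,0,z]) for x in(-.02,-.01,0,.01,.02)]
        out.append(np.mean([cam["image"][int(round(v)),int(round(u))] for u,v in px_],0).astype(int))
    return out
print("top profile along bay y (mm: RGB)");print(" ".join(f"{int(round(y*1000))}:{p[0]},{p[1]},{p[2]}" for y,p in zip(ys,prof(t,.03))))
d=np.abs(t["image"].astype(int)-t0["image"]).max(2)
for n,(x0,y0,x1,y1) in dict(flask=(178,185,232,235),house=(312,160,358,222),tub=(210,350,265,402)).items():
    print(n,"changed px frac",(d[y0:y1,x0:x1]>40).mean().round(3))
h=cv2.cvtColor(t["image"],cv2.COLOR_RGB2HSV)[225:290,450:515]; print("bat top: dark brown px",((h[:,:,2]<120)&((h[:,:,0]<20)|(h[:,:,0]>165))).sum())
```

```text
top profile along bay y (mm: RGB)
-262:50,97,71 -257:202,161,110 -252:224,179,129 -247:141,91,60 -242:194,105,67 -237:209,120,78 -232:207,118,78 -227:206,117,75 -222:187,103,64 -217:138,80,52 -212:193,107,68 -207:213,123,81 -202:161,102,64 -197:171,109,65 -192:171,110,65 -187:157,102,62 -182:176,112,67 -177:175,112,69 -172:180,116,70 -167:178,114,70 -162:179,113,68 -157:183,127,81 -152:187,133,83 -147:187,132,84 -142:188,132,85 -137:188,133,84 -132:192,135,85 -127:194,139,88 -122:188,131,81 -117:225,190,136 -112:230,199,142 -107:235,204,148 -102:236,207,149 -97:236,207,149 -92:231,200,145 -87:225,192,138 -82:222,188,135 -77:223,190,135 -72:220,184,132 -67:218,183,130 -62:226,193,139 -57:229,196,143 -52:218,183,133 -47:211,178,129 -42:217,181,131 -37:219,184,133 -32:221,187,136 -27:225,192,140 -22:222,189,136 -17:225,191,138 -12:235,209,151 -7:199,163,117 -2:159,127,92 3:154,126,90 8:140,114,82 13:152,122,85 18:69,107,80 23:55,104,78 28:57,106,81 33:53,104,79 38:48,101,76 43:54,104,80 48:47,102,78 53:53,105,80 58:53,104,79 63:56,107,81 68:49,104,79 73:56,108,84 78:54,106,79 83:54,106,81 88:55,105,82 93:54,109,83 98:51,105,81 103:53,105,81 108:51,104,80 113:52,108,83 118:50,108,83 123:50,107,82 128:53,108,84
flask changed px frac 0.003
house changed px frac 0.0
tub changed px frac 0.0
bat top: dark brown px 1009
```

Run:
```python
from kin import *
c,t=pickle.load(open("fin.pkl","rb"))
a=np.radians(12.1);X=np.array([np.cos(a),np.sin(a),0]);Y=np.array([-X[1],X[0],0])
for xo in(-.042,.042):
  o=[]
  for y in np.arange(-258,-84,4)/1000:
    q=[px(t,E1+[0,0,.008]+(xo+dx)*X+y*Y) for dx in(-.004,0,.004)]
    r,g,b=np.mean([t["image"][int(round(v)),int(round(u))] for u,v in q],0); o.append(f"{int(y*1000)}:{int(r)},{int(g)}")
  print(xo,*o)
# bat/cottage: brown mask in top
h=cv2.cvtColor(t["image"],cv2.COLOR_RGB2HSV);m=cv2.inRange(h[225:295,450:520],(0,40,20),(18,255,125));u,v,w,hh=cv2.boundingRect(m);print("cottage bbox",u+450,v+225,w,hh)
y=np.radians(15);Xb=np.array([np.cos(y),np.sin(y),0]);Yb=np.array([-Xb[1],Xb[0],0]);C=np.array([.567,-.338,.006])
for k in((32,0,103),(-32,28,46),(-32,-28,46),(-35,0,0)): print(k,px(t,C+(k[0]*Xb+k[1]*Yb+np.array([0,0,k[2]]))/1000))
```

```text
-0.042 -258:70,94 -254:214,168 -250:224,180 -246:124,73 -242:175,96 -238:169,96 -234:182,101 -230:195,110 -226:170,97 -222:179,98 -218:140,89 -214:163,93 -210:199,112 -206:211,122 -202:214,120 -198:213,120 -194:212,117 -190:184,101 -186:151,102 -182:169,97 -178:179,111 -174:167,101 -170:175,103 -166:184,111 -162:179,110 -158:173,130 -154:226,192 -150:223,188 -146:222,188 -142:223,187 -138:224,191 -134:224,191 -130:233,202 -126:238,210 -122:238,209 -118:220,185 -114:219,196 -110:219,206 -106:214,183 -102:233,202 -98:238,211 -94:222,189 -90:218,183 -86:225,190
0.042 -258:50,85 -254:222,174 -250:227,182 -246:145,84 -242:190,105 -238:206,116 -234:204,116 -230:208,117 -226:202,114 -222:182,100 -218:130,88 -214:175,97 -210:205,110 -206:200,123 -202:156,101 -198:182,120 -194:180,122 -190:181,120 -186:184,121 -182:181,120 -178:180,121 -174:185,122 -170:182,120 -166:184,121 -162:188,125 -158:189,122 -154:189,125 -150:187,122 -146:191,124 -142:189,124 -138:188,124 -134:192,123 -130:193,128 -126:197,133 -122:181,114 -118:224,186 -114:228,196 -110:231,200 -106:235,207 -102:236,207 -98:236,208 -94:236,208 -90:224,191 -86:225,191
cottage bbox 464 234 39 47
(32, 0, 103) [489.817 232.21 ]
(-32, 28, 46) [478.388 269.893]
(-32, -28, 46) [503.75  263.848]
(-35, 0, 0) [485.742 271.706]
```

```bash
python3 -c "
from station import *
s=read_state();print(s['time'],s['contact_force']);print(hand_in())"
```

```text
23.7667 [ 0.77770029  0.23331256 -0.23069002]
the job is handed in; nothing more can be done
None
```

The job is handed in at 23.8 s of the 67 s allowed. The cottage is on the bat, the crate is lying over the stop, and all three posts are in the tray.

**What I did**
- **Cottage:** I lifted it out of the tray and stood it upright on the bat. The planned grip across both gables failed. The closing fingers pushed the cottage about 30 mm along the tray and ended up pinching the tall gable instead. It hung upright from that grip, so I carried and placed it that way.
- **Crate:** I slid it standing to the stop until the force reached about 19 N and it stalled. I then tipped it by the handle over the stop edge to about 102°, until the mouth pushed back on the tray floor. After that I released it and backed away.

**What the last checks showed**
- **Posts:** The top image shows three posts side by side against the tray's end fence, at bay y of about -232, -203 and -173 mm. That is well clear of the crate's mouth.
- **Cottage:** It is still where it was placed. Its centre is a few mm off the bat's middle: about 4 mm along y and 1 mm along x.
- **Bystanders:** The flask, house and tub show essentially no change in the top image (at most 0.3% of pixels differ).
- **Robot:** The gripper is clear of everything, with wrist force under 1 N.

**What was off or disagreed**
- **Pivot:** The tool's path put the crate's pivot about 11 mm past the line I had measured for the stop edge. The crate therefore slid a little on the stop while tipping, and near 40° the gripper was carrying most of its weight. I pressed it back down, and the side view then showed it touching the stop again. I can't rule out a small gap just before that.
- **Final view:** I had reached the picture limit, so I checked the final scene only by numbers from the images.

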